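Wedge a block tight in a bench fixture

TASK

Shut the air cock of the bench fixture by turning its handle the quarter turn to its stop, which also clears the way to the gap. Then take the thicker of the two wooden wedges and drive it thin end first into the gap beside the metal block, under the bridge, flat on the base, until it is jammed and the block is pressed tight against the side stop. Let go and leave the slimmer wedge, the bottle, the roll of tape and the mug where they are.

Things in the scene. Friction and masses are not known exactly. Their poses are not given: they have to be found in the camera images.
- fixture: Fixed metal bench fixture. Its frame: origin on the table top below the middle of the mouth of the wedge gap, x into the gap (away from the robot), y to the left, z up; fixture coordinates are in mm. Base plate 12 thick, x -62 to 103, y -92 to 42, with a tongue to x -110, y -32 to 32, for the wedge to slide in on. Block and gap lie between a side stop on the right and a cheek on the left; a back stop has its face at x 81, y -75 to -6, top z 48.
- side_stop (a point): Middle of the inner face of the side stop (fixture x 44, y -68, z 33 mm). The face runs along x from 0 to 88, faces +y, top at z 54; the stop is 14 mm thick.
- cheek (a point): Middle of the inner face of the left cheek (fixture x 44, y 13, z 36 mm). The face runs straight along x from 0 to 88, faces -y, top at z 60; the cheek is 18 mm thick. The straight side of the wedge slides along it.
- bridge (a point): Middle of the lower front edge of the bridge, a level arm reaching over the fixture from a post on its right (fixture x -52, y -38, z 190 mm). It covers x -52 to -6, y -118 to 42, its sensor pod up to z 240; post 34 x 18 mm at x -30, y -107. It hangs over the tail of the driven wedge: an upright gripper cannot work there, so lean the tool back (its upper end towards the robot) 20 to 45 degrees.
- gap_mouth (a point): Middle of the mouth of the wedge gap on top of the base plate (fixture x 0, y 0, z 12 mm), axes as the fixture. With the thick wedge tight, the centre of its tail lies about 35 mm in front of this point (x -35 mm), at y 0, 22.5 mm above it, its axes parallel to the fixture's. It takes firm pushes of about 20 N on its end, if need be repeated, and stays jammed by itself.
- cock_axis (a point): Pivot of the cock's handle, in front of the gap and to its left (fixture x -122, y +75 mm, z 50 mm), axis vertical. The cock's body below it is a brass pipe piece lying along y, top at z 34 mm; an outlet pipe of 14 mm runs from it to the base at fixture y +58, top at z 29.
- cock_handle (a joint): Angle of the cock's handle about its vertical pivot: 0 = open, handle along the pipe, pointing right (fixture -y) across the way to the gap; 1.571 rad = shut, hard stop, handle across the pipe, pointing to the robot (fixture -x). It grows clockwise seen from above. Friction 0.2 N m; it stays where it is left.
- handle_end (a point): Middle of the black grip sleeve of the cock's handle, 67.5 mm from the pivot. The sleeve is 18 mm wide, 55 mm long (40 to 95 mm from the pivot), 10 mm high, mid-height about 51 mm above the table.
- block_centre (a point): Half-way up the loose drilled aluminium block, 80 mm long (x), 50 mm high, about 0.55 kg, 2 to 5 mm off the side stop at the start. From this point its straight right face lies at y -27.5; its left face slopes from y 29.2 at its front end (x -40) to y 40.4 at its back end (x 40). Against the side stop this point is at fixture y -40.5, and the gap narrows from 24.3 mm at x 0 to 13.1 at x 80.
- block: The same block; origin on its underside below block_centre, x along its straight right face.
- thick_wedge_tail (a point): Centre (half-way up) of the tail of the thick wooden wedge, standing on edge on the table. It is 145 mm long, 45 mm high; x points to its thin end, z up. Tail: parallel, 26 mm thick (y), 45 mm long (x -22.5 to +22.5 from here), its end a smooth steel cap. Then it tapers over 100 mm to 12 mm at the thin end (x +122.5): its +y (left) side is straight, its -y side slopes; waxed, friction about 0.2.
- thick_wedge: The same wedge; origin on its underside, 50 mm ahead (+x) of the tail's centre.
- slim_wedge_tail (a point): Centre of the tail of the slim wooden wedge, of the same length and height but only 16 mm thick at the tail and 6 mm at the thin end: too slim to hold the block. To be left alone.
- slim_wedge: The same slim wedge, origin on its underside 50 mm ahead of the tail's centre.
- bottle: White bottle with a nozzle, 54 mm wide, 172 mm high, origin under its centre. Leave alone.
- tape_roll: Black roll of tape lying flat, 64 mm wide, 19 mm high, origin under its centre. Leave alone.
- mug: Striped mug, 84 mm wide with handle 117 mm, 95 mm high, origin under its centre. Leave alone.
Things that resemble listed ones, but are neither listed nor needed, are in the scene too. Leave any orange look-alike of the thick_wedge alone.

How it is judged:
By the outcome, as a careful person would: the job done as asked, in the order asked, and still so for the second after the job is handed in, with the robot touching nothing.
It also fails if it takes over 64 s, if anything falls off the work surface, if the arm or the gripper's body presses on something with over 40 N, if the wrist force passes 120 N, or if a joint passes its speed limit or range.

ROBOT

A 6-joint arm with a two-finger parallel gripper is mounted at the origin on a cart in front of the work surface, level with it; the furniture and walls round the work are solid. World frame = base frame: x ahead of the robot, y to its left, z up, the work surface at z = 0. Lengths are in m, angles in degrees, forces in N, time in s.
With the tool pointing down it reaches from about 0.325 to 1 m from the base axis. Payload 5.1 kg.
Tool frame: the origin (TCP) lies midway between the tips of the shut fingers; the grasp point (between the pads) lies 19 mm behind it (bot.tcp_to_grasp is the distance from the TCP to the grasp point, in m); y points along the fingers, x is the direction in which the jaws open and shut, and the axes are right-handed (so a half turn about y gives the same grasp; the last joint's range is limited). The gripper opens to 85 mm and grips with 20 to 120 N. Pads are 22 mm wide; open, the fingers measure 114 mm over their backs; the gripper's body (76 mm by 85 mm) begins 54 mm behind the grasp point. The pads swing forward as they close: fully open they stand 13 mm farther back than shut.
Start: joints at [-68.789, 7.093, 94.555, -0, 78.352, -4.733], TCP at [0.284, -0.584, 0.231] pointing down, gripper open.
Joint ranges: [-149.61, 149.61], [-58.7, 133.49], [1.44, 155.28], [-77.14, 257.14], [18.33, 153.61], [-166.67, 166.67]. Speed limits (degrees/s): [147.25, 147.25, 180, 180, 180, 180].

INTERFACE

Orientations are given as [roll, pitch, yaw] about the fixed x, y, z axes, in that order (R = Rz(yaw) Ry(pitch) Rx(roll)).
In Python, from station import bot gives the robot as it stands. The module is installed in compiled form; this text tells all that it offers.
- The arm moves only by the tool play_rows, never from a script. Its argument "steps" is text: rows parted by semicolons, each of 4 numbers parted by spaces: the shift along the tool's x, y, z in cm, then the turn about the tool's y in degrees. In form: x y z spin; .... A call has exactly 10 rows; each row is the pose to reach, as a shift and turn from the pose commanded when the call began, along the tool's axes at that moment; what a row does not reach only later rows make up. A row lasts 1/8 s, in which the tool goes at most 62.5 mm and 10.7 degrees, less where a joint would pass 70% of its speed; a pose out of reach is approached as far as the arm can. A call with a gripper value outside its range is refused whole. "gripper" is the opening in per cent of the stroke, from 0 (shut) to 100 (fully open), set as the call begins (left out, the last holds). The fingers move at their own pace and stop on an object; "force" is the grip in N (left out, the last holds). Time passes only in rows, so rows that repeat a pose let the fingers close, or fill a call up. It gives the time, the measured TCP pose, the force and the opening at its end, in the units of the state.
- bot.sense(): the state, without advancing time (a new reading comes with each control period).
- bot.read_camera(name): name is "scene" or "top" or "wrist"; returns (picture, depth): 480x640x3 uint8, red, green, blue; 480x640 float32, m along the optical axis (not along the pixel's ray), 0 where there is no reading.
- bot.camera_model(name): a dict with "vfov" (degrees; the focal length in pixels is half the picture's height over the tangent of half this angle, whatever the lens; pixels are square), "cx", "cy" (the principal point, pixels), "dist" ([k1, k2, p1, p2, k3] as OpenCV has them; the pictures are not rectified), "extrinsics" (4x4, takes a point from camera to world coordinates). Camera axes: x right, y up, looking along -z (the intrinsics and any distortion apply to the point x, -y, -z); pixel columns grow to the right and rows downward; lengths in m; the calibration is good to about 2 mm. A picture is of the moment at which its call begins: read the wrist's pose just before it. camera_model takes no time and is no camera call; for the wrist camera it gives the pose at the moment of the call.
- bot.job_done(): hands the job in, once; it reports no verdict.
The state is a dict: "t": time; "qpos": joint angles; "joint_vel": joint speeds; "joint_torque": joint torques, N m; "position": TCP position; "eef_rot": TCP orientation; "force": force on the tool from outside, world axes, zero at the start; "ft_torque": the same for the moment, N m; "finger_gap": opening from 0.0 (shut) to 1.0 (fully open).
Only numpy, scipy, OpenCV 4.12 (cv2) and the standard library are available. Lean on these libraries where they do the work, as an engineer would, in place of code of your own. Each camera call takes 0.05 s, during which the arm holds its last target. There are 200 camera calls.

## Working session

There is one attempt and no reset: what is moved stays moved. The work goes in short steps, Python scripts to look and compute and a tool call to move; the robot and the scene stay as the last step left them, time stands still between calls to the robot, and variables do not carry over. Pictures are saved under pics/ and viewed, about 8 in all and at most 12, crops included, and the job is handed in when it is done.

Besides the shell and the picture viewer there is one more tool, called after "Call:" as name(argument=value, ...) on one line, values as JSON. play_rows: Moves the arm, as the interface text tells. Its arguments: {"type":"object","properties":{"steps":{"type":"string"},"gripper":{"type":"number"},"force":{"type":"number"}},"required":["steps"]}

```bash
mkdir -p pics; cat > h.py <<'E'
import numpy as np, cv2
from station import bot
from scipy.spatial.transform import Rotation as R
def K(m):
    f=240/np.tan(np.radians(m["vfov"])/2); return np.array([[f,0,m["cx"]],[0,f,m["cy"]],[0,0,1.]])
def shot(name,fn=None):
    m=bot.camera_model(name); p,d=bot.read_camera(name)
    np.savez(f"{fn or name}.npz",p=p,d=d,E=m["extrinsics"],K=K(m),dist=np.array(m["dist"],float))
    cv2.imwrite(f"pics/{fn or name}.png",p[:,:,::-1]); return p,d
def load(fn): return np.load(fn+".npz")
def ray(z,uv):
    n=cv2.undistortPoints(np.array(uv,float).reshape(-1,1,2),z["K"],z["dist"]).reshape(-1,2)
    c=np.c_[n[:,0],-n[:,1],-np.ones(len(n))]; return c
def atz(z,uv,h):
    E=z["E"]; d=ray(z,uv)@E[:3,:3].T; o=E[:3,3]; return o+d*((h-o[2])/d[:,2])[:,None]
def atd(z,uv):
    c=ray(z,uv); D=np.array([z["d"][int(round(v)),int(round(u))] for u,v in uv]); E=z["E"]; return (c*D[:,None])@E[:3,:3].T+E[:3,3]
def cloud(z):
    v,u=np.mgrid[:480,:640]; c=ray(z,np.c_[u.ravel(),v.ravel()])*z["d"].ravel()[:,None]
    return (c@z["E"][:3,:3].T+z["E"][:3,3]).reshape(480,640,3)
E
python3 - <<'E'
from h import *
for n in ["scene","top"]:
    shot(n); z=load(n); print(n,z["E"].round(3).tolist(),z["K"][0,0],z["dist"])
print(bot.sense(), bot.tcp_to_grasp)
E
```

```text
scene [[-0.829, 0.428, -0.36, 0.08], [-0.559, -0.617, 0.554, 1.028], [0.015, 0.661, 0.75, 1.139], [0.0, 0.0, 0.0, 1.0]] 517.64547041365 [-0.1289214  0.         0.         0.         0.       ]
top [[0.095, 0.975, -0.203, 0.289], [-0.996, 0.093, -0.02, 0.251], [-0.0, 0.204, 0.979, 1.557], [0.0, 0.0, 0.0, 1.0]] 558.2575756803778 [-0.10987875  0.          0.          0.          0.        ]
{'t': 0.1, 'qpos': array([-6.87896982e+01,  7.12914275e+00,  9.46274971e+01, -8.01873323e-04,
        7.83532905e+01, -4.73364528e+00]), 'joint_vel': array([ 0.00204496, -0.09242732, -0.21139504, -0.02265841, -0.07371336,
       -0.03489173]), 'joint_torque': array([ 3.29563172e-04, -4.24932504e+01, -3.66652894e+01, -4.24253392e-05,
        3.95370051e-03, -5.52999396e-06]), 'position': array([ 0.2841233 , -0.58398223,  0.23017013]), 'eef_rot': array([-89.9917105 ,   0.10962013, -64.05588239]), 'force': array([0.37000268, 0.40897969, 0.04036138]), 'ft_torque': array([-0.04075956,  0.01652789,  0.00721087]), 'finger_gap': 1.0013791739202118} 0.0187
```

View pics/top.png

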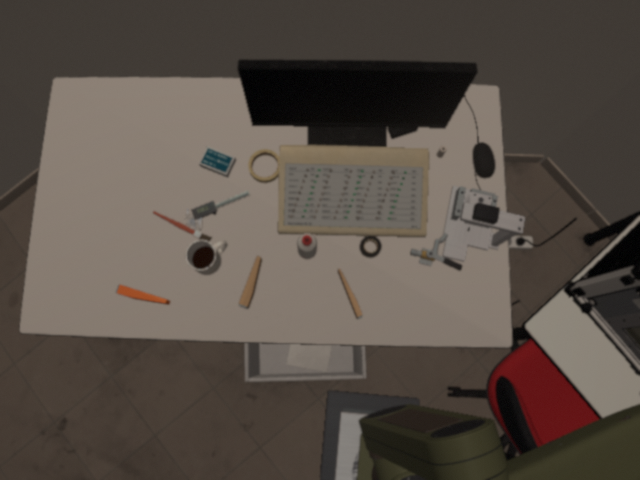

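View pics/scene.png

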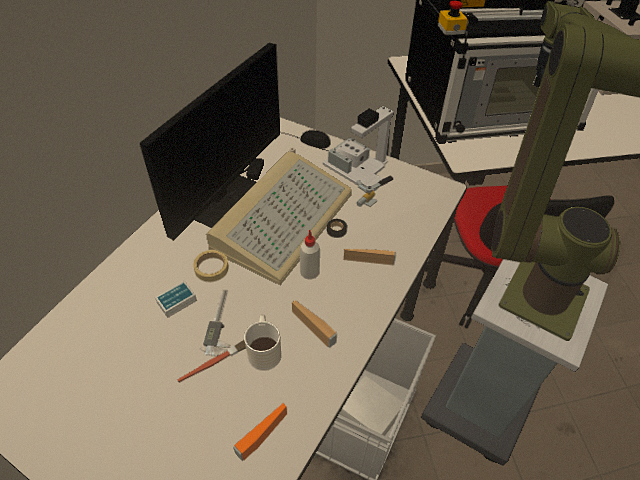

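The top view shows the candidate thick wedge at about (250,282), the slim one at (349,293), and the fixture at (480,225) with its handle near (450,263). I'll enlarge both areas.

```bash
python3 - <<'E'
from h import *
z=load("top");p=z["p"][:,:,::-1]
a=cv2.resize(p[240:330,225:375],None,fx=4,fy=4,interpolation=cv2.INTER_CUBIC)   # 600x360
b=cv2.resize(p[170:285,400:545],None,fx=5,fy=5,interpolation=cv2.INTER_CUBIC)   # 725x575
b=cv2.convertScaleAbs(b,alpha=1.5);cv2.imwrite("pics/fx.png",b)
C=cloud(z)
# wedges: points with z 25-60mm
for n,(u0,u1,v0,v1) in dict(thick=(232,272,248,315),slim=(330,370,262,325)).items():
    P=C[v0:v1,u0:u1].reshape(-1,3); P=P[(P[:,2]>.038)&(P[:,2]<.06)]
    c,s,a_=cv2.minAreaRect((P[:,:2]*1000).astype(np.float32)); print(n,len(P),P[:,2].mean(),c,s,a_)
    m=P.mean(0)[:2];U,S,V=np.linalg.svd(P[:,:2]-m,full_matrices=False); t=(P[:,:2]-m)@V[0]; w=(P[:,:2]-m)@V[1]
    print(m,V[0],t.min(),t.max(),[(round(w[(t>x)&(t<x+.02)].min()*1e3),round(w[(t>x)&(t<x+.02)].max()*1e3)) for x in np.arange(-.07,.06,.02)])
# handle & fixture heights
P=C[180:285,400:545].reshape(-1,3)
for lo,hi in [(.044,.064),(.005,.02),(.17,.2),(.2,.26)]:
    Q=P[(P[:,2]>lo)&(P[:,2]<hi)]; print(lo,hi,len(Q),Q.min(0),Q.max(0))
print("table z",np.median(C[300:320,270:330,2]))
E
```

```text
thick 407 0.04515491598913022 (475.05029296875, 437.4643249511719) (26.80718421936035, 142.0640106201172) 77.54814147949219
[0.46748606 0.43976026] [-0.98195718  0.18910342] -0.07911575446921136 0.06334944048721314 [(-7, 7), (-9, 9), (-11, 10), (-13, 12), (-13, 13), (-13, 12), (-12, 12)]
slim 251 0.04503054941724564 (470.560791015625, 165.57305908203125) (143.48431396484375, 16.40561866760254) 27.74594497680664
[0.46180918 0.16198946] [-0.87206445 -0.48939104] -0.08121585045311755 0.06249146979582319 [(-4, 4), (-6, 5), (-7, 6), (-8, 7), (-8, 8), (-8, 8), (-8, 7)]
0.044 0.064 1565 [ 0.55934786 -0.2444614   0.04402465] [0.79906737 0.05011363 0.06399773]
0.005 0.02 2003 [ 0.51178007 -0.28171229  0.00500686] [0.84589144 0.03499925 0.01991682]
0.17 0.2 74 [ 0.63839122 -0.24456331  0.17020471] [ 0.69798247 -0.08838547  0.1996017 ]
0.2 0.26 1222 [ 0.63651841 -0.25186001  0.20000573] [ 0.70469138 -0.08757518  0.24647737]
table z 0.0002696827204267116
```

View pics/fx.png

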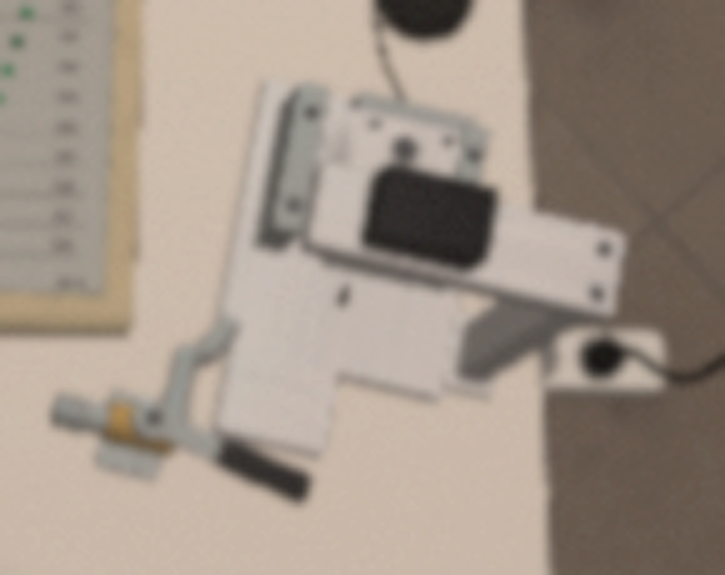

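Crop readings: tongue front corners at (218,432) and (322,455), base/tongue inner corner (336,376), base left-back (262,80), pivot (155,415), sleeve end about (303,488), bridge front right (614,312), right back (625,236). Next I'll fit the fixture pose to these.

```bash
cat > fit.py <<'E'
from h import *
from scipy.optimize import least_squares
z=load("top")
pts={ "tfl":((218,432),(-110,32,12)),"tfr":((322,455),(-110,-32,12)),"inner":((336,376),(-62,-32,12)),
"bl":((262,80),(103,42,12)),"piv":((155,415),(-122,75,56))}
px=np.array([( (a[0]+.5)/5-.5+400,(a[1]+.5)/5-.5+170) for a,_ in pts.values()])
X=np.array([b for _,b in pts.values()])/1e3
W=np.array([atz(z,[p],x[2])[0] for p,x in zip(px,X)])
def T(q,X):
    c,s=np.cos(q[2]),np.sin(q[2]); return X[:,:2]@np.array([[c,s],[-s,c]])+q[:2]
r=least_squares(lambda q:(T(q,X)-W[:,:2]).ravel(),[.7,-.1,-.15],loss="soft_l1",f_scale=.003)
print(r.x[:2],np.degrees(r.x[2])); print(((T(r.x,X)-W[:,:2])*1e3).round(1))
# cloud check in fixture frame
C=cloud(z)[170:285,400:545].reshape(-1,3); c,s=np.cos(r.x[2]),np.sin(r.x[2])
F=np.c_[(C[:,:2]-r.x[:2])@np.array([[c,-s],[s,c]]),C[:,2]]*1e3
def box(m,n): Q=F[m]; print(n,len(Q),np.percentile(Q,[2,98],axis=0).round(1).tolist() if len(Q) else "")
zz=F[:,2]
box((zz>9)&(zz<15)&(F[:,0]<-66)&(abs(F[:,1])<40),"tongue")
box((zz>9)&(zz<15)&(F[:,1]<60),"base")
box((zz>57)&(zz<63)&(F[:,1]>7)&(F[:,1]<40),"cheek")
box((zz>58)&(zz<66)&(F[:,1]<7)&(F[:,0]>0),"block")
box((zz>185)&(zz<260),"bridge")
box((zz>45)&(zz<60)&(F[:,0]<-112)&(F[:,1]<55)&(F[:,1]>-40),"handle")
E
python3 fit.py
```

```text
[ 0.70633494 -0.13614345] -7.8011119773981035
[[ 0.4  2.1]
 [-0.6 -1.3]
 [ 0.5 -1.5]
 [ 2.3 -0.4]
 [-3.   1.3]]
tongue 212 [[-108.8, -30.0, 9.2], [-66.4, 32.9, 14.8]]
base 957 [[-107.1, -94.3, 9.1], [152.6, 41.3, 14.8]]
cheek 148 [[-138.0, 10.1, 57.1], [86.8, 30.8, 62.8]]
block 182 [[47.3, -76.4, 58.2], [78.8, -1.5, 65.7]]
bridge 1289 [[-52.8, -115.0, 194.4], [-8.5, 40.2, 242.9]]
handle 151 [[-144.5, -14.5, 47.0], [-120.0, 52.5, 59.4]]
```

The fixture fit is good: origin (0.706,-0.136), yaw -7.8°, and tongue, cheek and bridge extents match to about 2 mm. The thick wedge is 26 mm wide, with its thin end pointing away at roughly -11° yaw. Next is the handle angle and a hover pose above it.

```bash
cat >> h.py <<'E'
FX=np.array([.7063,-.1361]); FY=-7.8
def f2w(x,y): # fixture mm -> world m
    return FX+R.from_euler("z",FY,degrees=True).as_matrix()[:2,:2]@np.array([x,y])/1e3
def w2f(p):
    return R.from_euler("z",FY,degrees=True).as_matrix()[:2,:2].T@(np.asarray(p)[:2]-FX)*1e3
def state():
    s=bot.sense(); print("t%.2f"%s["t"],"pos",s["position"].round(4),"fix",w2f(s["position"]).round(1),"rot",s["eef_rot"].round(2),"F",s["force"].round(1),"gap%.3f"%s["finger_gap"],"q",s["qpos"].round(0)); return s
def plan(p,yaw,s=None):
    """shift cm in tool axes + spin to TCP world p,yaw"""
    s=s or bot.sense(); M=R.from_euler("xyz",s["eef_rot"],degrees=True).as_matrix()
    d=M.T@(np.array(p)-s["position"])*100; sp=-(yaw-s["eef_rot"][2]); sp=(sp+180)%360-180
    print("shift cm",d.round(2),"spin",round(sp,1))
E
python3 - <<'E'
from h import *
z=load("top")
e=atz(z,[((303+.5)/5-.5+400,(488+.5)/5-.5+170)],.053)[0]; a=atz(z,[((228+.5)/5-.5+400,(450+.5)/5-.5+170)],.053)[0]
p=w2f(atz(z,[((155+.5)/5-.5+400,(415+.5)/5-.5+170)],.056)[0])
print(w2f(e),w2f(a),p)
state(); plan([*f2w(-135,12),.2],-7.8)
E
```

```text
[-139.5203944   -14.12057207] [-128.15385253   30.42731247] [-118.84435445   74.11922668]
t0.10 pos [ 0.2841 -0.584   0.2302] fix [-357.5 -501. ] rot [-89.99   0.11 -64.06] F [0.4 0.4 0. ] gap1.001 q [-69.   7.  95.  -0.  78.  -5.]
shift cm [-30.3    3.08  47.  ] spin -56.3
```

Call:
play_rows(steps="-3 0.3 4.7 -5.6; -6 0.6 9.4 -11.2; -9 0.9 14.1 -16.8; -12.1 1.2 18.8 -22.4; -15.1 1.5 23.5 -28; -18.2 1.8 28.2 -33.6; -21.2 2.1 32.9 -39.2; -24.2 2.4 37.6 -45; -27.3 2.7 42.3 -51; -30.3 3 47 -56.3", gripper=35)

```text
t: 1.35
position: [0.5748, -0.1046, 0.2008]
eef_rot: [-90.0, 0.0, -7.6]
force: [0.4, -0.4, 0.2]
finger_gap: 0.348
```

```bash
python3 - <<'E'
from h import *
state(); shot("wrist","w1"); state()
E
```

```text
t1.35 pos [ 0.5748 -0.1046  0.2008] fix [-134.5   13.4] rot [-9.00e+01  3.00e-02 -7.57e+00] F [ 0.4 -0.4  0.2] gap0.348 q [-16.   0. 105.  -0.  75.  -8.]
t1.40 pos [ 0.5771 -0.0993  0.2003] fix [-133.    18.9] rot [-8.974e+01 -3.000e-02 -7.220e+00] F [-0.6  3.4  0.1] gap0.350 q [-15.   0. 105.   0.  75.  -8.]
```

View pics/w1.png

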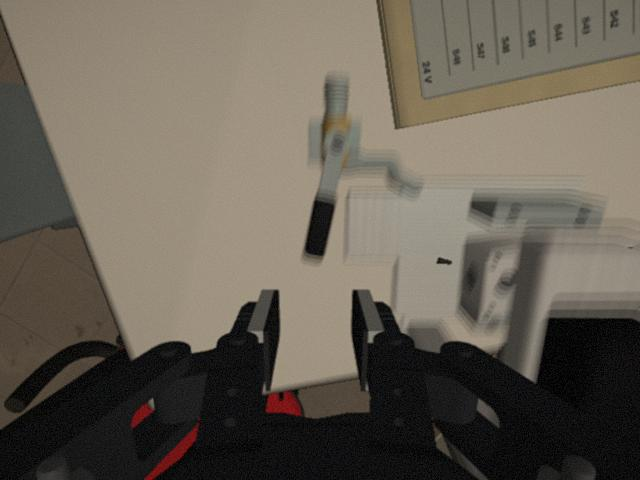

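The picture shows the handle (pivot about (337,143), sleeve (325,200) to (313,258)), but it's blurred because the arm was still settling. I'll take a settled shot and extract the sleeve from depth and darkness.

```bash
python3 - <<'E'
from h import *
shot("wrist","w1");shot("wrist","w1");state();shot("wrist","w2"); state()
z=load("w2");C=cloud(z);p=z["p"].max(2)
v,u=np.mgrid[:480,:640]
m=(p<60)&(C[...,2]>.046)&(C[...,2]<.066)&(v<290)&(u>250)&(u<400)
P=C[m]; F=np.array([w2f(q) for q in P]); print(m.sum(),P[:,2].mean())
m0=F.mean(0);U,S,V=np.linalg.svd(F-m0,full_matrices=False);t=(F-m0)@V[0];w=(F-m0)@V[1]
print(m0,V[0],np.percentile(t,[1,99]),np.percentile(w,[1,99]),np.degrees(np.arctan2(abs(V[0][0]),abs(V[0][1]))))
m=(C[...,2]>.0085)&(C[...,2]<.0155)&(v<300); F=(C[m][:,:2]-FX)@R.from_euler("z",FY,degrees=True).as_matrix()[:2,:2]*1e3
T=F[(F[:,0]<-68)&(abs(F[:,1])<45)]; print(len(T),np.percentile(T,[1,50,99],axis=0))
for x in (-100,-90,-80,-70): q=T[abs(T[:,0]-x)<5]; print(x,np.percentile(q[:,1],[1,99]) if len(q) else 0)
plan([*f2w(-135,9),.036],-7.8-11)
E
```

```text
t1.50 pos [ 0.5748 -0.1041  0.2004] fix [-134.6   13.9] rot [-89.99   0.09  -7.52] F [ 0.1 -0.4 -1.1] gap0.351 q [-16.   0. 105.   0.  75.  -8.]
t1.55 pos [ 0.5743 -0.1054  0.2006] fix [-134.9   12.5] rot [-9.001e+01  9.000e-02 -7.640e+00] F [ 0.7 -0.4 -0. ] gap0.349 q [-16.   0. 105.  -0.  75.  -8.]
1351 0.05511889748698637
[-133.75836914   11.32549161] [-0.20330477 -0.9791155 ] [-64.23557059  28.64857202] [-7.97438214  8.14676972] 11.730280051482431
2992 [[-108.40835087  -31.72645717]
 [ -88.44003089    0.65504512]
 [ -68.35616589   30.3463766 ]]
-100 [-31.76279951  30.3829624 ]
-90 [-31.61194368  30.34454835]
-80 [-31.78252953  30.29764093]
-70 [-31.83914823  30.34471751]
shift cm [ 0.02 16.46 -0.35] spin 11.2
```

Call:
play_rows(steps="0 1.6 -0.1 2; 0 3.5 -0.1 4; 0 5.5 -0.2 6; 0 7.5 -0.2 8; 0 9.5 -0.3 10; 0 11.5 -0.35 11.2; 0 13.5 -0.35 11.2; 0 15 -0.35 11.2; 0 16.4 -0.35 11.2; 0 16.4 -0.35 11.2")

```text
t: 2.8
position: [0.5731, -0.1096, 0.0359]
eef_rot: [-90.0, 0.1, -19.0]
force: [0.1, 0.8, -0.8]
finger_gap: 0.35
```

```bash
python3 - <<'E'
from h import *
s=state()
M=R.from_euler("xyz",s["eef_rot"],degrees=True).as_matrix()
for a in range(20,116,6):
    t=np.radians(a); p=f2w(-122-67.5*np.sin(t),75-67.5*np.cos(t)); d=M.T@(np.array([*p,s["position"][2]])-s["position"])*100
    print(a,d.round(2), "spin",round(a+7.8+s["eef_rot"][2],1))
E
```

```text
t2.80 pos [ 0.5731 -0.1096  0.0359] fix [-135.6    8.2] rot [-90.01   0.14 -18.95] F [ 0.1  0.8 -0.8] gap0.350 q [-16.  10. 111.  -0.  59.   3.]
20 [-1.    0.    0.15] spin 8.8
26 [-1.69  0.    0.29] spin 14.8
32 [-2.36  0.01  0.51] spin 20.8
38 [-3.01  0.01  0.8 ] spin 26.8
44 [-3.62  0.01  1.15] spin 32.8
50 [-4.19  0.01  1.56] spin 38.8
56 [-4.72  0.01  2.03] spin 44.8
62 [-5.19  0.01  2.56] spin 50.8
68 [-5.61  0.01  3.13] spin 56.8
74 [-5.96  0.01  3.74] spin 62.8
80 [-6.25  0.01  4.38] spin 68.8
86 [-6.47  0.02  5.05] spin 74.8
92 [-6.62  0.02  5.75] spin 80.8
98 [-6.7   0.02  6.45] spin 86.8
104 [-6.7   0.02  7.15] spin 92.8
110 [-6.63  0.02  7.86] spin 98.8
```

Call:
play_rows(steps="-1 0 0.15 8.8; -1.7 0 0.3 14.8; -2.4 0 0.5 20.8; -3 0 0.8 26.8; -3.6 0 1.15 32.8; -4.2 0 1.55 38.8; -4.7 0 2.05 44.8; -5.2 0 2.55 50.8; -5.6 0 3.15 56.8; -5.95 0 3.75 62.8")

```text
t: 4.05
position: [0.5309, -0.0558, 0.0386]
eef_rot: [-89.9, -0.1, -81.9]
force: [0.6, -2.8, -0.9]
finger_gap: 0.347
```

```bash
python3 - <<'E'
from h import *
s=state()
M=R.from_euler("xyz",s["eef_rot"],degrees=True).as_matrix()
for a in range(74,116,4):
    t=np.radians(a); p=f2w(-122-67.5*np.sin(t),75-67.5*np.cos(t)); d=M.T@(np.array([*p,s["position"][2]])-s["position"])*100
    print(a,d.round(2), "spin",round(a+7.8+s["eef_rot"][2],1))
E
```

```text
t4.05 pos [ 0.5309 -0.0558  0.0386] fix [-184.7   55.8] rot [-89.86  -0.13 -81.93] F [ 0.6 -2.8 -0.9] gap0.347 q [-12.   4. 118.  -0.  58.  70.]
74 [-0.12 -0.   -0.2 ] spin -0.1
78 [-0.59 -0.   -0.18] spin 3.9
82 [-1.06 -0.   -0.13] spin 7.9
86 [-1.52 -0.   -0.05] spin 11.9
90 [-1.98 -0.    0.06] spin 15.9
94 [-2.43 -0.01  0.2 ] spin 19.9
98 [-2.87 -0.01  0.38] spin 23.9
102 [-3.29 -0.01  0.59] spin 27.9
106 [-3.7  -0.01  0.82] spin 31.9
110 [-4.09 -0.01  1.08] spin 35.9
114 [-4.46 -0.01  1.37] spin 39.9
```

Call:
play_rows(steps="-0.6 0.1 -0.15 4; -1.05 0.1 -0.1 8; -1.5 0.1 -0.05 12; -1.9 0.1 0.05 16; -2.2 0.1 0.1 18; -2.4 0.1 0.2 18; -2.6 0.1 0.25 18; -2.6 0.1 0.25 18; -2.6 0.1 0.25 18; -2.6 0.1 0.25 18")

```text
t: 5.3
position: [0.5295, -0.0301, 0.0373]
eef_rot: [-89.9, -0.1, -99.7]
force: [-1.0, -5.3, 3.8]
finger_gap: 0.353
```

```bash
python3 - <<'E'
from h import *
state()
E
```

```text
t5.30 pos [ 0.5295 -0.0301  0.0373] fix [-189.6   81. ] rot [-89.88  -0.11 -99.7 ] F [-1.  -5.3  3.8] gap0.353 q [ -9.   4. 118.  -0.  58.  91.]
```

Call:
play_rows(steps="-0.1 0 0 -1; -0.2 0 0 -2; -0.3 0 0 -2; -0.4 0 0 -2; -0.4 0 0 -2; -0.4 0 0 -2; -0.4 0 0 -2; -0.4 0 0 -2; -0.4 0 0 -2; -0.4 0 0 -2")

```text
t: 6.55
position: [0.5291, -0.0296, 0.0373]
eef_rot: [-90.0, -0.5, -97.7]
force: [-5.6, -19.4, 5.9]
finger_gap: 0.35
```

```bash
python3 - <<'E'
from h import *
state()
E
```

```text
t6.55 pos [ 0.5291 -0.0296  0.0373] fix [-190.1   81.4] rot [-90.    -0.52 -97.66] F [ -5.6 -19.4   5.9] gap0.350 q [ -9.   4. 118.  -1.  58.  89.]
```

The handle is hard against its stop: it moved 0.5 mm at 19 N. Now back off, lift, and go above the thick wedge.

```bash
python3 - <<'E'
from h import *
plan([.405,.452,.2],-102)
E
```

```text
shift cm [-45.93 -16.68 -18.71] spin 4.3
```

Call:
play_rows(steps="0.6 0 0 -2; 1 0 0 -2; 1 -1 0 -2; 1 -3 0 -2; 1 -5.5 0 -2; 1 -8.5 0 -2; 1 -11.5 0 -2; 1 -14 0 -2; 1 -16 0 -2; 1 -16.5 0 -2")

```text
t: 7.8
position: [0.5287, -0.0348, 0.2032]
eef_rot: [-89.8, -0.0, -95.7]
force: [-0.2, -0.6, 0.5]
finger_gap: 0.352
```

```bash
python3 - <<'E'
from h import *
state();plan([.405,.452,.2],-102)
E
```

```text
t7.80 pos [ 0.5287 -0.0348  0.2032] fix [-189.7   76.3] rot [-89.84  -0.   -95.74] F [-0.2 -0.6  0.5] gap0.352 q [-10.  -7. 112.   0.  75.  86.]
shift cm [-47.2    0.27 -17.18] spin 6.3
```

Call:
play_rows(steps="-5.4 0 -2 0.7; -10.9 0 -4 1.4; -16.4 0 -6 2.1; -21.9 0 -8 2.8; -27.4 0 -10 3.5; -32.9 0 -12 4.2; -38.4 0 -14 4.9; -43.5 0 -15.8 5.6; -47.2 0 -17.2 6.3; -47.2 0 -17.2 6.3", gripper=100)

```text
t: 9.05
position: [0.4025, 0.4536, 0.1998]
eef_rot: [-90.1, -0.1, -101.8]
force: [0.2, 0.5, -0.7]
finger_gap: 1.002
```

```bash
cat > wedge.py <<'E'
from h import *
import sys
from scipy.optimize import minimize
def wedge(fn,lo,hi,box):
    z=load(fn);C=cloud(z);P=C[(C[...,2]>lo)&(C[...,2]<hi)]
    P=P[(P[:,0]>box[0])&(P[:,0]<box[1])&(P[:,1]>box[2])&(P[:,1]<box[3])]*1e3
    poly=np.array([[-22.5,-13],[22.5,-13],[122.5,1],[122.5,13],[-22.5,13]],np.float32)
    # rasterised top -> contour fit: signed-distance cost of points + area match
    m=P[:,:2].mean(0); g=np.mgrid[-90:90:2,-90:90:2].reshape(2,-1).T
    H=np.zeros((184,184),np.uint8); ij=np.round(P[:,:2]-m+92).astype(int); ok=((ij>=0)&(ij<184)).all(1); H[ij[ok,0],ij[ok,1]]=255
    H=cv2.morphologyEx(H,cv2.MORPH_CLOSE,np.ones((5,5)))
    H=cv2.GaussianBlur(H,(0,0),1).astype(float)/255
    def cost(q):
        c,s=np.cos(q[2]),np.sin(q[2]); w=poly@np.array([[c,s],[-s,c]])+q[:2]+92
        I=np.zeros((184,184),np.uint8); cv2.fillPoly(I,[np.round(w[:,::-1]*16).astype(np.int32)],255,cv2.LINE_AA,4)
        return ((cv2.GaussianBlur(I,(0,0),1)/255.-H)**2).sum()
    U,S,V=np.linalg.svd(P[:,:2]-m,full_matrices=False); d=V[0]*np.sign(V[0][0]); a=np.arctan2(d[1],d[0])
    best=min((minimize(cost,[*(-d*50+[0,dy]),a+b],method="Nelder-Mead",options=dict(initial_simplex=np.array([-d[0]*50,-d[1]*50+dy,a+b])+np.array([[0,0,0],[6,0,0],[0,6,0],[0,0,.06]]))) for b in (-.05,0) for dy in (0,)),key=lambda r:r.fun)
    t=(best.x[:2]+m)/1e3; print(len(P),"z",P[:,2].mean().round(1),"cost",round(best.fun),"of",round(H.sum()),"tail",t.round(4),"yaw",np.degrees(best.x[2]).round(2),"fix",w2f(t).round(1)); return t,np.degrees(best.x[2])
E
python3 - <<'E'
from wedge import *
state(); [shot("wrist","w3") for _ in range(3)]; s=state()
t,y=wedge("w3",.038,.052,(.36,.58,.38,.5))
d=np.array([np.cos(np.radians(y)),np.sin(np.radians(y))])
plan([*(t-d*.006),.02],y-90)
E
```

```text
t9.05 pos [0.4025 0.4536 0.1998] fix [-381.  543.] rot [ -90.1    -0.11 -101.85] F [ 0.2  0.5 -0.7] gap1.002 q [ 43.   3. 102.   0.  75. 145.]
t9.20 pos [0.404  0.451  0.2003] fix [-379.2  540.7] rot [-9.0050e+01 -1.0000e-01 -1.0207e+02] F [-0.4  0.2  1.1] gap1.001 q [ 43.   3. 102.  -0.  75. 145.]
5273 z 44.2 cost 25 of 3133 tail [0.427  0.4466] yaw -14.62 fix [-355.8  539.4]
shift cm [-0.11 18.03  1.77] spin 2.6
```

View pics/w3.png

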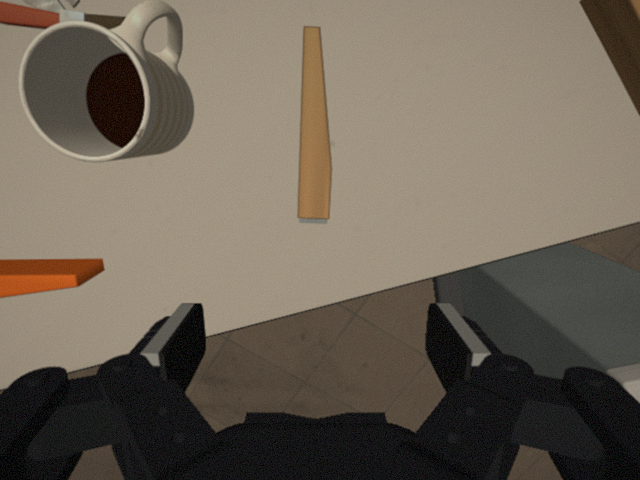

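The picture shows the thick wedge with tail at about (313,205), thin end at (313,27), and its straight side on the left. The model fit is tight (tail (0.427,0.447), yaw -14.6°). Descend and grasp.

Call:
play_rows(steps="-0.1 2 0.8 1.3; -0.1 4.5 1.6 2.6; -0.1 7 1.6 2.6; -0.1 9.5 1.6 2.6; -0.1 12 1.6 2.6; -0.1 14.5 1.6 2.6; -0.1 16.8 1.6 2.6; -0.1 18.5 1.6 2.6; -0.1 19 1.6 2.6; -0.1 19 1.6 2.6")

```text
t: 10.45
position: [0.4202, 0.4493, 0.0112]
eef_rot: [-90.0, -0.0, -104.7]
force: [0.2, -1.1, 0.4]
finger_gap: 0.998
```

Call:
play_rows(steps="0 0 0 0; 0 0 0 0; 0 0 0 0; 0 0 0 0; 0 0 0 0; 0 0 0 0; 0 -0.5 0 0; 0 -1.5 0 0; 0 -3 0 0; 0 -5 0 0", gripper=0, force=40)

```text
t: 11.7
position: [0.4198, 0.4494, 0.0623]
eef_rot: [-90.0, -0.0, -104.7]
force: [0.2, 0.3, -1.6]
finger_gap: 0.3
```

```bash
python3 - <<'E'
from h import *
state(); plan([*f2w(-215,0),.09],-97.8)
E
```

```text
t11.70 pos [0.4198 0.4494 0.0623] fix [-363.3  541.2] rot [-9.0010e+01 -2.0000e-02 -1.0466e+02] F [ 0.2  0.3 -1.6] gap0.300 q [ 42.  12. 106.  -0.  62. 147.]
shift cm [51.96 -2.75 21.18] spin -6.9
```

Call:
play_rows(steps="0 -3 0 0; 0 -7 0 0; 0 -11.5 0 0; 1 -16 0.3 0; 5 -17 2 -0.5; 10.2 -17 4.4 -1.2; 15.6 -17 6.8 -2; 21 -17 9.2 -2.8; 26.4 -17 11.5 -3.5; 31.8 -17 13.8 -4.2")

```text
t: 12.95
position: [0.4731, 0.1052, 0.2331]
eef_rot: [-89.9, 0.0, -100.4]
force: [0.9, 1.4, -1.0]
finger_gap: 0.299
```

```bash
python3 - <<'E'
from h import *
state(); plan([*f2w(-200,0),.1],-97.8)
E
```

```text
t12.95 pos [0.4731 0.1052 0.2331] fix [-263.8  207.4] rot [-8.9850e+01  4.0000e-02 -1.0042e+02] F [ 0.9  1.4 -1. ] gap0.299 q [  6. -15. 115.  -0.  79. 107.]
shift cm [20.43 13.32  7.29] spin -2.6
```

Call:
play_rows(steps="4.5 0 1.5 -0.6; 9.5 0 3.3 -1.2; 14.5 0 5.2 -1.8; 18.5 1 6.6 -2.4; 20.2 3.5 7.3 -2.6; 20.2 6.5 7.3 -2.6; 20.2 9.5 7.3 -2.6; 20.2 12 7.3 -2.6; 20.2 13.3 7.3 -2.6; 20.2 13.3 7.3 -2.6")

```text
t: 14.2
position: [0.5078, -0.1048, 0.0983]
eef_rot: [-90.0, 0.0, -97.8]
force: [0.1, -0.6, -0.2]
finger_gap: 0.298
```

```bash
python3 - <<'E'
from wedge import *
[shot("wrist","w4") for _ in range(2)]; s=state()
b=s["position"][2]*1e3
z=load("w4");C=cloud(z)
t,y=wedge("w4",.038+b/1e3-.018,.052+b/1e3-.006,(.45,.68,-.2,-.03))
m=(C[...,2]>.0085)&(C[...,2]<.0155); F=(C[m][:,:2]-FX)@R.from_euler("z",FY,degrees=True).as_matrix()[:2,:2]*1e3
for x in (-100,-90,-80,-70): q=F[(abs(F[:,0]-x)<5)&(abs(F[:,1])<40)]; print(x,len(q),np.percentile(q[:,1],[1,99]) if len(q) else 0)
E
```

```text
t14.30 pos [ 0.509  -0.1052  0.0998] fix [-199.7    3.9] rot [-8.987e+01 -2.000e-02 -9.785e+01] F [-0.8  0.3 -1. ] gap0.301 q [-18.  -3. 118.  -0.  65.  80.]
32454 z 132.1 cost 574 of 3225 tail [ 0.5147 -0.1065] yaw -8.23 fix [-193.8    3.3]
-100 825 [-32.62314991  30.3867443 ]
-90 872 [-32.67272612  29.98623663]
-80 971 [-32.93412985  30.19081497]
-70 1099 [-32.88024864  38.18905895]
```

View pics/w4.png

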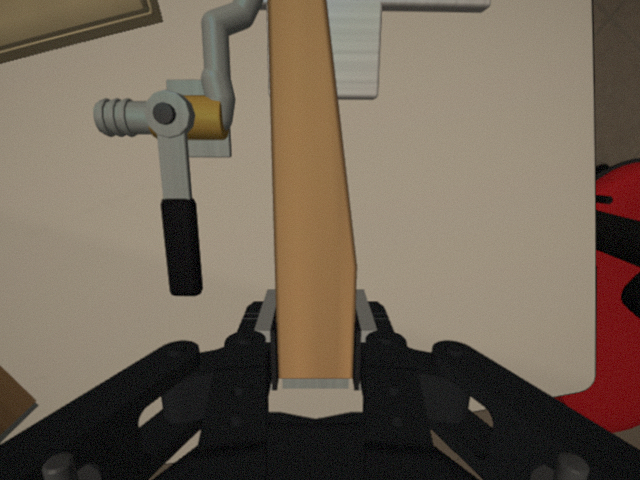

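The picture shows the handle shut (pointing to the robot, sleeve (182,247)) and the wedge held straight with its thin end over the tongue. Before going under the bridge I'll check how far the wrist camera sticks out.

```bash
python3 - <<'E'
from h import *
s=state(); E=load("w4")["E"]; M=R.from_euler("xyz",s["eef_rot"],degrees=True).as_matrix()
print("cam in tool mm",M.T@(E[:3,3]-s["position"])*1e3)
E
```

```text
t14.30 pos [ 0.509  -0.1052  0.0998] fix [-199.7    3.9] rot [-8.987e+01 -2.000e-02 -9.785e+01] F [-0.8  0.3 -1. ] gap0.301 q [-18.  -3. 118.  -0.  65.  80.]
cam in tool mm [   0.61702384 -141.30576      67.99084667]
```

The camera sits 68 mm forward of the tool, so I'll stop with the thin end just at the mouth, release, and push from there with the outside of an open finger (camera turned sideways).

Call:
play_rows(steps="0.4 1.5 0 0; 0.75 3.5 0 0; 0.75 5.5 0 0; 0.75 7 0 0; 0.75 7.5 0 0; 0.75 7.5 1 0; 0.75 7.5 2.5 0; 0.75 7.5 4 0; 0.75 7.5 5.2 0; 0.75 7.5 5.7 0")

```text
t: 15.55
position: [0.5647, -0.1203, 0.0235]
eef_rot: [-90.0, -0.0, -97.8]
force: [-1.4, 0.4, 2.2]
finger_gap: 0.297
```

```bash
python3 - <<'E'
from h import *
[shot("wrist","w5") for _ in range(2)];state()
E
```

```text
t15.65 pos [ 0.5643 -0.1203  0.0235] fix [-142.8   -3.6] rot [-89.97  -0.   -97.85] F [ 0.4 -0.   0.9] gap0.300 q [-17.  11. 112.   0.  57.  80.]
```

View pics/w5.png

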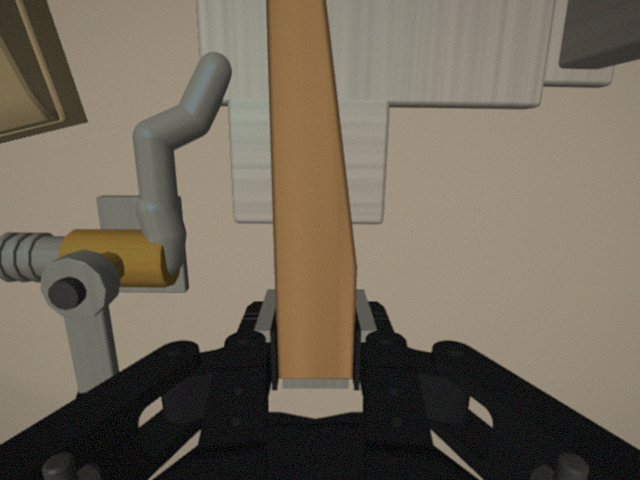

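Call:
play_rows(steps="0 0 0 0; 0 0 0 0; 0 0 0 0; 0 0 0 0; 0 -2 0 0; 0 -4.5 0 0; 0 -7 0 0; 0 -9.5 0 0; 0 -12 0 0; 0 -13 0 0", gripper=60)

```text
t: 16.9
position: [0.5649, -0.1205, 0.1568]
eef_rot: [-89.7, -0.0, -97.9]
force: [0.5, 0.2, 0.5]
finger_gap: 0.602
```

Call:
play_rows(steps="0 0 -1 -9; 0 0 -2.5 -18; 0 0 -4 -27; 0 0 -5.5 -36; 0 0 -7 -45; 0 0 -8 -54; 0 0 -9 -63; 0 0 -9 -72; 0 0 -9 -81; 0 0 -9 -90", gripper=100, force=120)

```text
t: 18.15
position: [0.4741, -0.1078, 0.1533]
eef_rot: [-90.0, 0.0, -7.6]
force: [-0.6, -0.1, 0.1]
finger_gap: 1.001
```

```bash
python3 - <<'E'
from wedge import *
[shot("top","t2") for _ in range(2)]; s=state()
wedge("t2",.05,.064,(.53,.67,-.16,-.09))
z=load("t2");C=cloud(z)
# yaw from visible tail: tail-end & sides
P=C[(C[...,2]>.048)&(C[...,2]<.066)]; F=(P[:,:2]-FX)@R.from_euler("z",FY,degrees=True).as_matrix()[:2,:2]*1e3
F=F[(F[:,0]>-175)&(F[:,0]<-55)&(abs(F[:,1])<25)]
for x in range(-165,-55,10):
    q=F[abs(F[:,0]-x)<5]; print(x,len(q),q.min(0).round(1) if len(q) else "",q.max(0).round(1) if len(q) else "")
plan([*f2w(-158-57-25,-3.5),.014],-7.8)
E
```

```text
t18.25 pos [ 0.4742 -0.1078  0.1533] fix [-233.8   -3.4] rot [-9.00e+01  2.00e-02 -7.87e+00] F [-0.1 -0.2 -0.1] gap0.997 q [-19. -11. 119.   0.  71. -11.]
360 z 56.5 cost 504 of 2537 tail [ 0.5704 -0.1187] yaw -8.93 fix [-137.    -1.2]
-165 0  
-155 33 [-158.4  -15.7] [-150.    11.3]
-145 33 [-149.9  -13.6] [-140.3   11.4]
-135 39 [-139.5  -15.8] [-130.3   12.1]
-125 34 [-129.8  -16.3] [-120.4   12.3]
-115 37 [-120.   -15.9] [-110.5   11.9]
-105 34 [-110.   -13.1] [-100.3   10.9]
-95 30 [-99.4 -11.9] [-90.5  11.7]
-85 32 [-89.6 -12.5] [-80.1  10.7]
-75 26 [-79.4  -9.6] [-70.1  10.2]
-65 27 [-69.5  -8.8] [-60.   10.5]
shift cm [-6.200e-01  1.393e+01 -1.000e-02] spin -0.1
```

Call:
play_rows(steps="-0.6 1.5 0.2 0; -0.6 3.5 0.2 0; -0.6 6 0.2 0; -0.6 8.5 0.2 0; -0.6 11 0.2 0; -0.6 13 0.2 0; -0.6 14.3 0.2 0; -0.6 14.5 0.2 0; 0 14.5 0.2 0; 0.4 14.5 0.2 0")

```text
t: 19.5
position: [0.4801, -0.1068, 0.0094]
eef_rot: [-90.0, -0.1, -7.9]
force: [0.1, 0.0, -0.1]
finger_gap: 1.0
```

```bash
python3 - <<'E'
from h import *
state();shot("scene","s2");shot("wrist","w6");state()
p=load("s2")["p"][80:260,250:450,::-1]; a=cv2.resize(p,None,fx=2.2,fy=2.2,interpolation=cv2.INTER_CUBIC)
b=cv2.resize(load("w6")["p"][:,:,::-1],None,fx=.55,fy=.55)
o=np.zeros((396,800,3),np.uint8);o[:a.shape[0],:440]=a[:396,:440];o[:264,440:792]=b;cv2.imwrite("pics/c1.png",o)
E
```

```text
t19.50 pos [ 0.4801 -0.1068  0.0094] fix [-228.1   -1.7] rot [-90.03  -0.13  -7.87] F [ 0.1  0.  -0.1] gap1.000 q [-19.   2. 124.   0.  54. -11.]
t19.60 pos [ 0.48   -0.1068  0.0094] fix [-228.1   -1.7] rot [-90.02  -0.12  -7.86] F [-0.2 -1.1 -0.8] gap1.000 q [-19.   2. 124.   0.  54. -11.]
```

View pics/c1.png

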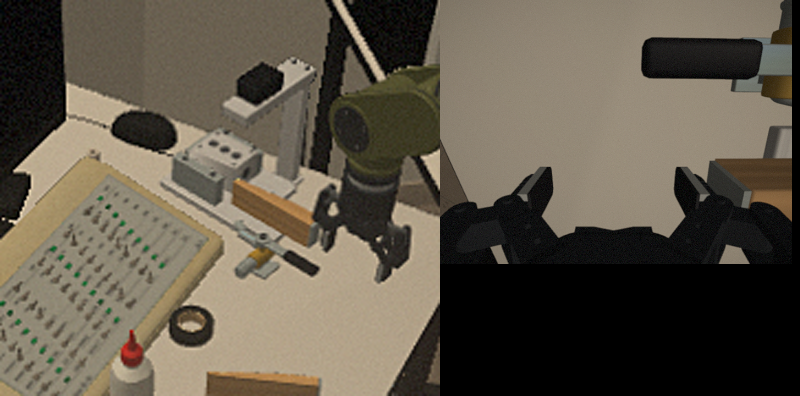

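The picture shows the finger just behind the wedge's cap, the wedge on the tongue pointing into the gap, and the handle clear. Push gently.

Call:
play_rows(steps="0.6 0 0 0; 1.2 0 0 0; 1.8 0 0 0; 2.4 0 0 0; 3 0 0 0; 3.6 0 0 0; 4.2 0 0 0; 4.8 0 0 0; 5.4 0 0 0; 6 0 0 0")

```text
t: 20.85
position: [0.5385, -0.1146, 0.0083]
eef_rot: [-90.0, 0.0, -7.9]
force: [-0.2, 0.3, 0.2]
finger_gap: 1.004
```

```bash
cat > look.py <<'E'
from h import *
import sys
fn=sys.argv[1]; state(); shot("top",fn); state(); z=load(fn);C=cloud(z)
P=C[(C[...,2]>.048)&(C[...,2]<.066)]; F=(P[:,:2]-FX)@R.from_euler("z",FY,degrees=True).as_matrix()[:2,:2]*1e3
F=F[(F[:,0]>-180)&(F[:,0]<-45)&(abs(F[:,1])<25)]
for x in range(-135,-45,10):
    q=F[abs(F[:,0]-x)<5]
    if len(q): print(x,len(q),q.min(0).round(1),q.max(0).round(1))
E
python3 look.py t3
```

```text
t20.85 pos [ 0.5385 -0.1146  0.0083] fix [-169.2   -1.5] rot [-9.00e+01  1.00e-02 -7.86e+00] F [-0.2  0.3  0.2] gap1.004 q [-18.   9. 116.   0.  55. -10.]
t20.90 pos [ 0.5393 -0.1148  0.0086] fix [-168.4   -1.6] rot [-9.001e+01 -6.000e-02 -7.860e+00] F [-0.1  0.1 -0.1] gap1.003 q [-18.   9. 116.   0.  55. -10.]
-85 2 [-84.3  10.6] [-83.9  12.5]
-75 8 [-79.    4.7] [-70.5   9.8]
-65 12 [-69.8   1.2] [-62.1  11. ]
-55 28 [-59.  -12.8] [-50.8  11.5]
```

Call:
play_rows(steps="0.5 0 0 0; 1 0 0 0; 1.5 0 0 0; 2 0 0 0; 2.4 0 0 0; 2.8 0 0 0; 3.2 0 0 0; 3.6 0 0 0; 4 0 0 0; 4.2 0 0 0")

```text
t: 22.15
position: [0.5795, -0.1201, 0.008]
eef_rot: [-90.0, 0.1, -7.8]
force: [-1.9, 1.1, -0.4]
finger_gap: 0.999
```

```bash
python3 -c "
from h import *
state()"
```

```text
t22.15 pos [ 0.5795 -0.1201  0.008 ] fix [-127.8   -1.4] rot [-8.998e+01  6.000e-02 -7.850e+00] F [-1.9  1.1 -0.4] gap0.999 q [-17.  14. 111.   0.  56.  -9.]
```

Call:
play_rows(steps="0.15 0 0 0; 0.3 0 0 0; 0.45 0 0 0; 0.6 0 0 0; 0.75 0 0 0; 0.9 0 0 0; 1 0 0 0; 1 0 0 0; 1 0 0 0; 1 0 0 0")

```text
t: 23.4
position: [0.5899, -0.1218, 0.0085]
eef_rot: [-90.0, -0.0, -7.9]
force: [-0.3, 0.5, 0.3]
finger_gap: 1.0
```

```bash
python3 -c "
from h import *
state()"
```

```text
t23.40 pos [ 0.5899 -0.1218  0.0085] fix [-117.3   -1.7] rot [-9.001e+01 -4.000e-02 -7.860e+00] F [-0.3  0.5  0.3] gap1.000 q [-17.  15. 109.  -0.  56.  -9.]
```

Call:
play_rows(steps="0.1 0 0 0; 0.2 0 0 0; 0.3 0 0 0; 0.4 0 0 0; 0.5 0 0 0; 0.6 0 0 0; 0.7 0 0 0; 0.7 0 0 0; 0.7 0 0 0; 0.7 0 0 0")

```text
t: 24.65
position: [0.595, -0.1225, 0.0078]
eef_rot: [-90.0, 0.2, -7.9]
force: [-7.9, 2.9, 3.5]
finger_gap: 0.999
```

```bash
python3 - <<'E'
from h import *
state();shot("scene","s3");shot("wrist","w7")
p=load("s3")["p"][90:210,310:450,::-1]; a=cv2.resize(p,None,fx=3.1,fy=3.1,interpolation=cv2.INTER_CUBIC)
b=cv2.resize(load("w7")["p"][:,:,::-1],None,fx=.55,fy=.55)
o=np.zeros((396,800,3),np.uint8);o[:a.shape[0],:434]=a[:396,:434];o[:264,440:792]=b;cv2.imwrite("pics/c2.png",o)
E
```

```text
t24.65 pos [ 0.595  -0.1225  0.0078] fix [-112.1   -1.6] rot [-89.99   0.22  -7.86] F [-7.9  2.9  3.5] gap0.999 q [-17.  15. 108.  -0.  56.  -9.]
```

View pics/c2.png

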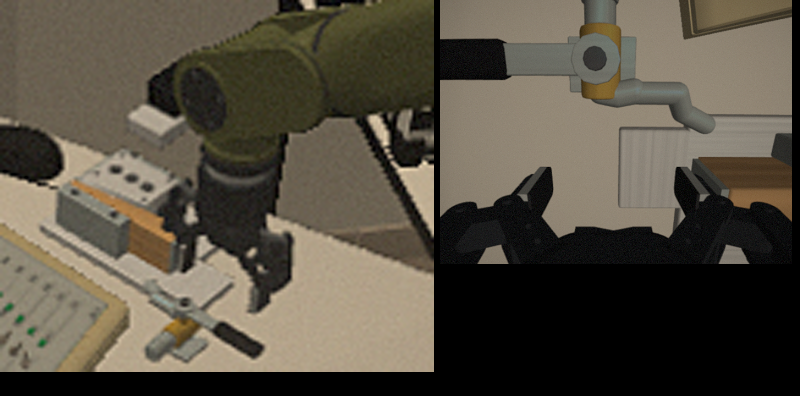

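The wedge is in the gap and resistance has begun (8 N). The wrist looks close to the bridge, so I'll measure that clearance from the depth images before pushing harder.

```bash
python3 - <<'E'
from h import *
shot("top","t4")
for n in ("s3","t4"):
    z=load(n);C=cloud(z);p=z["p"].astype(int)
    ol=(p[...,1]-p[...,2]>12)&(p[...,1]>=p[...,0]-3)
    F=(C[...,:2]-FX)@R.from_euler("z",FY,degrees=True).as_matrix()[:2,:2]*1e3
    for lo in range(90,300,15):
        near=(F[...,0]>-180)&(F[...,0]<0)&(abs(F[...,1]+20)<110)&(C[...,2]*1e3>lo)&(C[...,2]*1e3<lo+15)
        f=F[near]; o=F[near&ol]
        h=np.histogram(f[:,0],bins=np.arange(-120,1,10))[0]
        print(n,lo,"olive max x",np.percentile(o[:,0],[50,98]).round(0) if len(o)>5 else None,h)
E
```

```text
s3 90 olive max x None [ 7  6  8  9  1  0 10  7  0  0  0  0]
s3 105 olive max x None [ 7 12  9  8  3  9 15  6  0  0  0  0]
s3 120 olive max x None [ 0  0  0  0  1  6 22  2  0  0  0  0]
s3 135 olive max x None [8 4 2 1 0 0 0 0 0 0 0 0]
s3 150 olive max x None [13  9  7  0  0  0  0  0  0  0  0  0]
s3 165 olive max x None [11 10  8  6  1  0  0  0  0  0  0  0]
s3 180 olive max x None [16 12 10  4  1  0  4  5  1  0  1  0]
s3 195 olive max x None [ 9  9  5  4  0  0 24 23 25 19 17  6]
s3 210 olive max x [-131.  -98.] [17  9  7  0  0  0  3 28 11 17 18  0]
s3 225 olive max x [-139. -120.] [ 2  0  0  0  0  0  0 10 12 14 15  3]
s3 240 olive max x [-114.  -47.] [ 9  7  9  3  1  0  0  0  9 14 22  0]
s3 255 olive max x [-121.  -67.] [13 13 12  9  7  2  0  0  0  0  0  0]
s3 270 olive max x [-142.  -61.] [11 14 14  9 10  5  0  0  0  0  0  0]
s3 285 olive max x [-149.  -65.] [10 13 13  9 12  6  0  0  0  0  0  0]
t4 90 olive max x None [0 0 0 0 0 0 0 0 0 0 0 0]
t4 105 olive max x None [0 0 0 0 0 0 0 0 0 0 0 0]
t4 120 olive max x None [0 0 0 0 0 0 0 0 0 0 0 0]
t4 135 olive max x None [0 1 0 0 0 0 0 1 0 0 0 0]
t4 150 olive max x None [0 0 0 0 0 0 0 4 0 0 0 0]
t4 165 olive max x None [0 0 0 0 0 0 0 6 0 0 0 0]
t4 180 olive max x None [0 0 0 0 0 0 4 1 0 1 1 0]
t4 195 olive max x None [ 0  0  0  0  0  0 38 73 90 99 83 36]
t4 210 olive max x None [ 0  0  0  0  0  0 22 77 54 49 62 13]
t4 225 olive max x None [ 0  0  0  0  0  0  2 91 63 66 57  9]
t4 240 olive max x None [ 0  1  1  0  0  0  0 27 31 32 29  0]
t4 255 olive max x None [4 3 3 3 0 0 0 0 0 0 0 0]
t4 270 olive max x None [5 5 6 2 4 2 0 0 0 0 0 0]
t4 285 olive max x None [ 5  4  5  9 11  2  0  0  0  0  0  0]
```

Clearance is fine: gripper parts at bridge height end near x -78, against the bridge front at -52. Push firmer.

Call:
play_rows(steps="0.1 0 0 0; 0.2 0 0 0; 0.3 0 0 0; 0.4 0 0 0; 0.5 0 0 0; 0.5 0 0 0; 0.5 0 0 0; 0.5 0 0 0; 0.5 0 0 0; 0.5 0 0 0")

```text
t: 26.05
position: [0.5947, -0.1222, 0.0057]
eef_rot: [-89.9, 1.0, -7.8]
force: [-22.9, 2.2, 8.3]
finger_gap: 1.002
```

```bash
python3 -c "
from h import *
state()"
```

```text
t26.05 pos [ 0.5947 -0.1222  0.0057] fix [-112.5   -1.4] rot [-89.94   0.95  -7.85] F [-22.9   2.2   8.3] gap1.002 q [-17.  16. 108.  -0.  57.  -9.]
```

23 N without movement, so it's probably jammed. I'll check where the tail really is, plus the block.

```bash
python3 - <<'E'
from h import *
shot("wrist","w8")
B=R.from_euler("z",FY,degrees=True).as_matrix()[:2,:2]
for n in ("w8","s3"):
    z=load(n);C=cloud(z);F=(C[...,:2]-FX)@B*1e3;Z=C[...,2]*1e3;p=z["p"].astype(int)
    wood=(p[...,0]-p[...,2]>35)&(abs(F[...,1])<20)&(F[...,0]>-110)&(F[...,0]<60)
    for lo,hi in((14,30),(30,50),(50,66)):
        f=F[wood&(Z>lo)&(Z<hi)]
        if len(f)>5: print(n,lo,len(f),np.percentile(f,[1,50,99],axis=0).round(1).tolist())
    t=F[(Z>9)&(Z<15)&(F[...,0]<-68)&(F[...,0]>-125)&(abs(F[...,1])<45)]; print("tongue",np.percentile(t,[1,99],axis=0).round(1).tolist())
z=load("s3");C=cloud(z);F=(C[...,:2]-FX)@B*1e3;Z=C[...,2]*1e3
for nm,lo,hi,x0 in(("block/cheek top",57,66,5),):
    m=(Z>lo)&(Z<hi)&(F[...,0]>x0)&(F[...,0]<95)&(abs(F[...,1]+20)<75)
    for x in range(10,90,10):
        q=np.sort(F[m&(abs(F[...,0]-x)<3)][:,1]); 
        if len(q)>2: 
            g=np.where(np.diff(q)>4)[0]; print(x,len(q),q[0].round(1),q[-1].round(1),[(q[i].round(1),q[i+1].round(1)) for i in g])
E
```

```text
w8 14 2416 [[-51.9, 10.2], [-26.9, 11.0], [0.7, 11.6]]
w8 30 3489 [[-52.0, 10.1], [-32.3, 11.0], [-5.8, 11.8]]
w8 50 4315 [[-51.8, -3.7], [-35.0, 8.5], [-19.2, 11.7]]
tongue [[-108.4, -31.8], [-68.5, 30.4]]
s3 14 44 [[-50.3, 4.0], [-24.6, 9.7], [1.0, 14.8]]
s3 30 64 [[-55.0, 2.9], [-29.2, 10.1], [-1.5, 16.2]]
s3 50 155 [[-50.8, -13.6], [-5.0, 2.9], [57.1, 15.1]]
tongue [[-112.5, -33.6], [-69.1, 31.1]]
10 27 -80.5 26.6 [(np.float64(-80.5), np.float64(-71.1)), (np.float64(-71.1), np.float64(-65.1)), (np.float64(-64.4), np.float64(-56.4)), (np.float64(-54.5), np.float64(-48.7)), (np.float64(-48.7), np.float64(-41.7)), (np.float64(-37.7), np.float64(-24.2)), (np.float64(-24.2), np.float64(-18.5)), (np.float64(-3.3), np.float64(5.5)), (np.float64(16.1), np.float64(22.4))]
20 34 -81.2 27.7 [(np.float64(-81.2), np.float64(-69.0)), (np.float64(-69.0), np.float64(-60.4)), (np.float64(-54.4), np.float64(-50.3)), (np.float64(-50.1), np.float64(-40.6)), (np.float64(-40.6), np.float64(-34.5)), (np.float64(-34.3), np.float64(-25.6)), (np.float64(-25.6), np.float64(-21.4)), (np.float64(-9.8), np.fl
[... 1759 characters left out ...]
.2), np.float64(-66.0)), (np.float64(-66.0), np.float64(-60.2)), (np.float64(-56.8), np.float64(-52.2)), (np.float64(-52.0), np.float64(-46.0)), (np.float64(-42.7), np.float64(-33.4)), (np.float64(-20.7), np.float64(-12.4)), (np.float64(-12.4), np.float64(-6.0)), (np.float64(-4.2), np.float64(0.5)), (np.float64(3.7), np.float64(8.5)), (np.float64(8.5), np.float64(14.9)), (np.float64(20.1), np.float64(28.5))]
80 14 -66.0 29.1 [(np.float64(-66.0), np.float64(-54.3)), (np.float64(-50.6), np.float64(-32.8)), (np.float64(-32.8), np.float64(-14.2)), (np.float64(-14.2), np.float64(-3.6)), (np.float64(-3.6), np.float64(1.6)), (np.float64(6.5), np.float64(17.0)), (np.float64(24.0), np.float64(29.1))]
```

Tail wood ends at x -52 (plus the steel cap, about -57), and the straight side lies on the cheek: this matches the tight position (-57.5). One more repeat push to confirm.

Call:
play_rows(steps="-0.5 -0.1 0 0; -1.2 -0.1 0 0; -1.2 -0.1 0 0; -0.8 -0.1 0 0; -0.4 -0.1 0 0; -0.1 -0.1 0 0; 0.1 -0.1 0 0; 0.1 -0.1 0 0; 0.1 -0.1 0 0; 0.1 -0.1 0 0")

```text
t: 27.35
position: [0.5946, -0.1219, 0.0062]
eef_rot: [-89.9, 1.2, -7.8]
force: [-26.0, 3.1, 9.8]
finger_gap: 1.001
```

```bash
python3 -c "
from h import *
state()"
```

```text
t27.35 pos [ 0.5946 -0.1219  0.0062] fix [-112.6   -1.1] rot [-89.92   1.16  -7.83] F [-26.    3.1   9.8] gap1.001 q [-17.  16. 108.  -0.  57.  -9.]
```

Call:
play_rows(steps="-1 -0.1 0 0; -3 -0.1 0 0; -5.5 -0.1 0 0; -8 -0.5 0 0; -10 -3 0 0; -11 -7 0 0; -12 -11 0 0; -13 -16 0 0; -14 -20 0 0; -14 -20 0 0")

```text
t: 28.6
position: [0.4664, -0.1052, 0.2147]
eef_rot: [-90.1, -0.6, -7.9]
force: [-0.4, 1.1, -0.3]
finger_gap: 1.0
```

Call:
play_rows(steps="0 0 0 9; 0 0 0 18; 0 0 0 27; 0 0 0 36; 0 0 0 45; 0 0 0 54; 0 0 0 63; 0 0 0 72; 0 0 0 81; 0 0 0 90")

```text
t: 29.85
position: [0.4638, -0.1043, 0.2081]
eef_rot: [-90.1, 0.0, -98.2]
force: [0.9, -0.1, -0.3]
finger_gap: 0.999
```

```bash
python3 - <<'E'
from h import *
shot("wrist","w9");shot("wrist","w9");state();shot("scene","s4");shot("top","t5")
B=R.from_euler("z",FY,degrees=True).as_matrix()[:2,:2]
z=load("w9");b=cv2.resize(z["p"][:,:,::-1],None,fx=.7,fy=.7)
p=load("s4")["p"][90:210,310:420,::-1]; a=cv2.resize(p,None,fx=3.1,fy=3.1,interpolation=cv2.INTER_CUBIC)
o=np.zeros((380,800,3),np.uint8);o[:336,:448]=b;o[:372,452:793]=a;cv2.imwrite("pics/c3.png",o)
C=cloud(load("t5"))
for n,(u0,u1,v0,v1) in dict(slim=(330,370,262,325)).items():
    P=C[v0:v1,u0:u1].reshape(-1,3); P=P[(P[:,2]>.038)&(P[:,2]<.06)]; print(n,cv2.minAreaRect((P[:,:2]*1000).astype(np.float32)))
E
```

```text
t29.95 pos [ 0.4638 -0.1043  0.2082] fix [-244.6   -1.4] rot [-9.007e+01  2.000e-02 -9.784e+01] F [ 0.2  0.5 -0.2] gap1.001 q [-19. -15. 118.   0.  77.  79.]
slim ((470.7705078125, 165.09364318847656), (142.28245544433594, 16.413721084594727), 27.067838668823242)
```

View pics/c3.png

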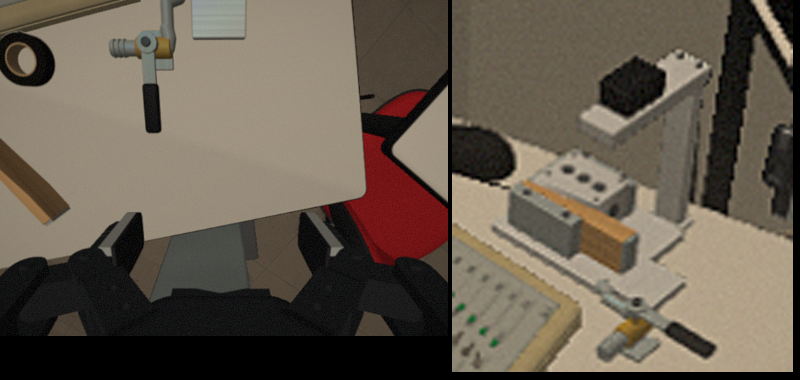

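The picture shows the wedge seated between cheek and block under the bridge, flat on the base, with the handle shut, the slim wedge and tape untouched, and the robot clear. Handing in.

```bash
python3 -c "
from station import bot
print(bot.job_done(), bot.sense()['t'])"
```

```text
the job is handed in; nothing more can be done
the job is handed in; nothing more can be done
```

The cock is shut and the thick wedge is driven thin end first into the gap under the bridge. The job was handed in at about 30 s of the 64 s allowed.

- **Cock:** I turned the handle with the jaws straddling its sleeve. At the end it moved only 0.5 mm under 19 N, so it is at its stop.
- **Wedge:** I set it down on the tongue and drove it in with the outside of one open finger. The move rows could not lean the tool back, and this kept the body about 25 mm clear of the bridge.
- **Jam check:** Two firm pushes of about 24 N and 28 N did not move it further. The wooden part of its tail ends at fixture x -52. Adding my guess of about 5 mm for the steel cap puts the tail end near -57, against -57.5 when tight. Its straight side lies on the cheek within about 2 mm.
- **After letting go:** The last pictures show the wedge seated, the handle shut and the robot clear. The slim wedge is within 1 mm of where it started. The tape looks undisturbed; I did not re-measure the bottle or the mug, and the arm's path stayed clear of both.

I did not measure the block's contact with the side stop: the depth data there was too noisy. I inferred it from the tail position and the wedge refusing to move.

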